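# Stand the slumped milk carton up and flip the tin shut

## Robot

A 7-joint arm with a two-finger parallel gripper is mounted at the origin on the work surface; the furniture and walls round the work are solid. World frame = base frame: x ahead of the robot, y to its left, z up, the work surface at z = 0. Lengths are in mm, angles in rad, forces in N, time in s.
With the tool pointing down it reaches from about 350 to 900 mm from the base axis. Payload 8.1 kg.
Tool frame: the origin (TCP) lies midway between the tips of the shut fingers; the grasp point (between the pads) lies behind it (bot.tcp_to_grasp is the z of the grasp point in the tool frame, in mm); z points along the fingers, y is the line along which they close (so a half turn about z gives the same grasp; the last joint's range is limited). The gripper opens to 85 mm and grips with 20 to 120 N. Pads are 22 mm wide; open, the fingers measure 114 mm over their backs; the gripper's body (76 mm by 85 mm) begins 54 mm behind the grasp point. The pads swing forward as they close: fully open they stand 13 mm farther back than shut.
Start: joints at [-1.255, 0.434, 0.025, 1.573, -0.012, 1.134, -0.075], TCP at [254.193, 570.988, 231.323] pointing down, gripper open.
Joint ranges: [-2.62, 2.62], [-0.44, 2.09], [-1.27, 1.32], [0.08, 2.57], [-1.32, 4.46], [0.12, 2], [-2.74, 2.74]. Speed limits (rad/s): [2.22, 2.22, 3.01, 3.01, 3.14, 3.14, 3.14].

## Interface

Orientations are given as [roll, pitch, yaw] about the fixed x, y, z axes, in that order (R = Rz(yaw) Ry(pitch) Rx(roll)).
In Python, from station import bot gives the robot as it stands.
- The arm moves only by the tool play_rows, never from a script. Its arguments are lists of equal length, an entry for each row: "claw": the finger opening in m, from 0 to 0.0854; "translation": the shift along the world's x, y, z in m, a list of three; "delta_rot": the turn, a rotation vector about the world's x, y, z in rad, a list of three. A call has 1 to 5 rows; each row shifts and turns the commanded pose from where the row before left it; what a row does not reach is not made up. A row lasts 1/10 s, in which the tool goes at most 50 mm and 8.59 degrees, less where a joint would pass 70% of its speed; a pose out of reach is approached as far as the arm can. A call is refused whole if a number of a shift passes 0.05 or a number of a turn 0.15, either way. A call with a gripper value outside its range is refused whole. The fingers move at their own pace and stop on an object; "force" is the grip in N (left out, the last holds). Time passes only in rows, so rows that do not move let the fingers close. It gives the time, the measured TCP pose, the force, the opening and the grip force at its end, in the units of the state.
- bot.sense(): the state, without advancing time (a new reading comes with each control period).
- bot.snapshot(name): name is "side" or "top"; returns a dict with "pixels" (400x640x3 uint8, red, green, blue), "fov_y" (degrees; the focal length in pixels is half the picture's height over the tangent of half this angle, whatever the lens; pixels are square), "cx", "cy" (the principal point, pixels), "R" (3x3) and "t" (3): a world point X has camera coordinates R X + t. Camera axes: x right, y down, z forward; pixel columns grow to the right and rows downward; lengths in mm; the calibration is good to about 2 mm. A picture is of the moment at which its call begins. There is no depth.
- bot.hand_in(): hands the job in; it is judged then, once.
The state is a dict: "t": time; "joints": joint angles; "dq": joint speeds; "tau": joint torques, N m; "tool_pos": TCP position; "orientation": TCP orientation; "ft_force": force on the tool from outside, world axes, zero at the start; "wrist_torque": the same for the moment, N m; "opening": opening from 0.0 (shut) to 1.0 (fully open); "gripper_force": force on a finger pad.
Only numpy, scipy, OpenCV 4.12 (cv2) and the standard library are available. Lean on these libraries where they do the work, as an engineer would, in place of code of your own. Each camera call takes 0.05 s, during which the arm holds its last target. There are 200 camera calls.

## Task

The milk carton has slumped onto the front edge of the open nozzle tin. Using the fingertips only, and without lifting or squeezing the carton, gently push it back until it stands upright on the worktop beside the tin, and only then push the tin's lid over until it is shut. Do not topple the carton, leave the jar, shaker and foil cup where they are, and finish clear of everything.

Things in the scene. Friction and masses are not known exactly. Their poses are not given: they have to be found in the camera images.
- tin: Blue-grey rectangular metal tin holding piping nozzles, 130 mm deep (its x) by 200 mm wide (its y), walls 56 mm high; does not move. Origin: centre of its underside, on the worktop. Its front wall is at its own x = -63 mm, the lid is hinged along its back at x = +72 mm. Its front, where the carton leans, faces roughly to the robot's right.
- tin_hinge (a point): Middle of the lid's hinge line, 60 mm above the worktop at the back of the tin; the hinge runs along the tin's y axis.
- tin_lid (a joint): Lid angle in rad: 0 shut, about 1.75 to 1.9 at the start (swung up and a little back beyond vertical; stop at 1.92). Light; a weak hinge friction holds it as it starts, and once pushed some 0.5 rad past vertical towards the tin's front it falls shut by itself.
- lid_edge (a point): Middle of the lid's free edge, 138 mm from the hinge line. The lid is a plate 205 mm wide (along the tin's y) and 3 mm thick, with a 12 mm rim and a small lip that project towards its inner side; shut, its outer face is 61 mm above the worktop.
- carton: White printed drinks carton, box body 69 (x) x 100 (y) x 166 mm (z) plus cap, 0.5 to 0.95 kg. Origin: centre of its underside; z up its length. Leans about 35 degrees, its +x face on the rim of the tin's front wall; upper part overhangs the tin, upper edge of that face 135 mm above the worktop. Once within about 20 degrees of upright it falls back onto its base by itself.
- carton_foot (a point): Middle of the carton's bottom edge on the tin's side (own x = +34 mm, z = 0), on which it pivots; on the worktop, about 40 mm in front of the tin, at the start.
- carton_top (a point): Centre of the top of the carton's box body, 166 mm from the underside along its own z.
- jar: Vanilla jar with dark lid, diameter 44 mm, 105 mm high, standing beyond the tin's far end; origin at the centre of its underside. Bystander.
- shaker: Clear sugar shaker with grey top, diameter 44 mm, 90 mm high, standing near the carton; origin at the centre of its underside. Bystander.
- cup: Foil baking cup, diameter 85 mm, 48 mm high, standing on the far side of the carton from the tin; origin at the centre of its underside. Bystander.
There are look-alikes about, which are no part of the job. What is shaped like the carton but green or yellow is not meant.

How it is judged (in metres and radians):
On the way, in this order (a step that is already met when the one before it is completed fails the run):
1. the carton stands upright while the lid is still open (angle between carton's own z axis and vertical below 0.06 rad and angular speed of carton below 0.3 rad/s and value of joint tin_lid above 1.3 rad), for 0.2 s.
2. the lid is shut (value of joint tin_lid below 0.06 rad), for 0.2 s.
At the end, for the whole second after the job is handed in: The carton stands upright on the worktop (within 0.06 rad of vertical, base on the surface), at rest, its centre within 0.23 m of the tin's centre, and the lid is shut (within 0.06 rad) (angle between carton's own z axis and vertical below 0.06 rad and height (world z) of carton below 0.01 m and horizontal distance between carton and tin below 0.23 m and value of joint tin_lid below 0.06 rad and linear speed of carton below 0.02 m/s); the robot touches nothing.
It fails at once if the carton is lifted (its bottom edge on the tin's side more than 35 mm above the worktop) (height (world z) of carton_foot above 0.035 m).
It fails at once if the carton topples (more than 0.95 rad from upright) (angle between carton's own z axis and vertical above 0.95 rad).
It fails at once if the fingers press or squeeze the carton with more than 25 N (contact force between the fingers and carton above 25 N).
It fails at once if the jar, shaker or foil cup is moved more than 30 mm or knocked over (distance of any of jar, shaker, cup from where it was at the start of the episode above 0.03 m or angle between any of jar, shaker, cup's own z axis and vertical above 0.5 rad).
It also fails if it takes over 51 s, if anything falls off the work surface, if the arm or the gripper's body presses on something with over 40 N, if the wrist force passes 120 N, or if a joint passes its speed limit or range.

## Working session

There is one attempt and no reset: what is moved stays moved. The work goes in short steps, Python scripts to look and compute and a tool call to move; the robot and the scene stay as the last step left them, time stands still between calls to the robot, and variables do not carry over. Pictures are saved under pics/ and viewed, at most 10 in all, crops included, and the job is handed in when it is done.

Besides the shell and the picture viewer there is one more tool, called after "Request:" by a JSON object that holds its "api" and its "payload", one argument or row to a line. play_rows: Moves the arm, as the interface text tells. Its arguments: {"type":"object","properties":{"claw":{"type":"array","items":{"type":"number"}},"translation":{"type":"array","items":{"type":"array","items":{"type":"number"}}},"delta_rot":{"type":"array","items":{"type":"array","items":{"type":"number"}}},"force":{"type":"number"}},"required":["claw","translation","delta_rot"]}

```bash
mkdir -p pics
cat > h.py <<'E'
import numpy as np, cv2
from station import bot
def snap(n,f):
    s=bot.snapshot(n); cv2.imwrite(f'pics/{f}.png',s['pixels'][:,:,::-1]); np.savez(f'pics/{f}.npz',**s); return s
def load(f): return dict(np.load(f'pics/{f}.npz'))
def K(s): f=200/np.tan(np.radians(float(s['fov_y']))/2); return np.array([[f,0,s['cx']],[0,f,s['cy']],[0,0,1.]])
def ray(s,p):
    R=s['R']; o=-R.T@s['t']; d=R.T@np.linalg.solve(K(s),[p[0],p[1],1.]); return o,d/np.linalg.norm(d)
def onz(s,p,z):
    o,d=ray(s,p); return (o+d*(z-o[2])/d[2]).round(1)
def tri(s1,p1,s2,p2):
    P=[K(s)@np.c_[s['R'],s['t']] for s in(s1,s2)]
    X=cv2.triangulatePoints(P[0],P[1],np.array(p1,float).reshape(2,1),np.array(p2,float).reshape(2,1)); return (X[:3]/X[3]).ravel().round(1)
def proj(s,X):
    c=K(s)@(s['R']@np.array(X,float)+s['t']); return (c[:2]/c[2]).round(1)
E
python3 - <<'E'
from h import *
for n in('side','top'):
    s=snap(n,n+'0'); print(n,s['fov_y'],s['cx'],s['cy'],(-s['R'].T@s['t']).round(),s['R'].round(2).tolist())
a=cv2.imread('pics/side0.png');b=cv2.imread('pics/top0.png')
print(bot.sense()['orientation'],bot.tcp_to_grasp)
E
```

```text
side 45.711563711213095 325.5827068165001 199.94873637240894 [1465.   80. 1230.] [[-0.08, 1.0, -0.0], [0.73, 0.06, -0.68], [-0.68, -0.06, -0.73]]
top 43.040325586120986 317.71882382807655 196.41299068342917 [ 276.    8. 1668.] [[-0.03, -1.0, 0.0], [-0.99, 0.03, -0.12], [0.12, -0.0, -0.99]]
[-3.14021376e+00  9.94775794e-05  2.72275084e+00] -18.700000000000003
```

View pics/side0.png

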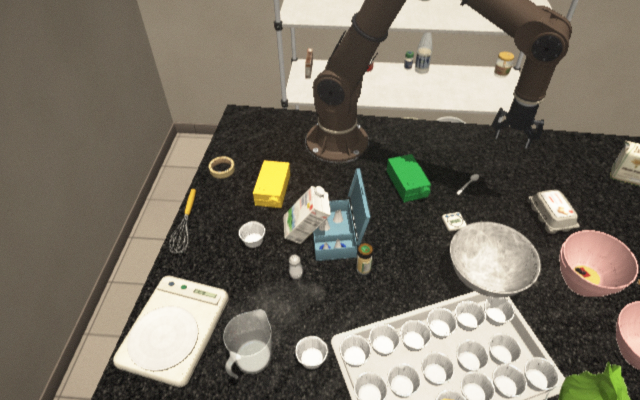

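View pics/top0.png

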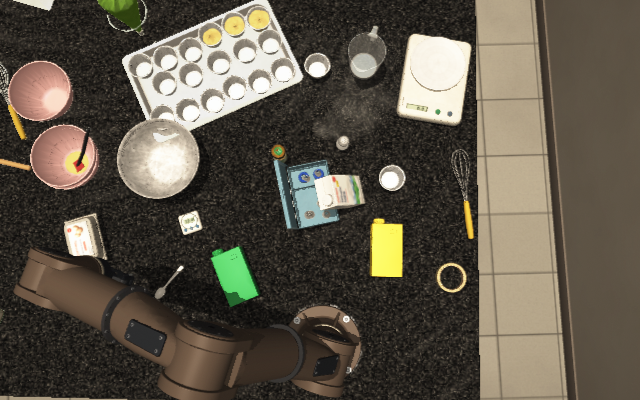

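The side view shows three carton shapes: white printed at (308,215), yellow at (272,184) and green at (408,178). The white one leans on the blue tin (340,225), so it is the one meant. The jar is at (364,258), the shaker at (295,267) and the cup at (252,235). In the top view the carton is at (340,191), tin (310,195), cup (391,178), shaker (343,143) and jar (278,152).

Run:
```python
import cv2,numpy as np
a=cv2.imread('pics/side0.png')[160:290,235:385];b=cv2.imread('pics/top0.png')[125:240,265:415]
a=cv2.resize(a,None,fx=5.2,fy=5.2,interpolation=3)[:,:780];b=cv2.resize(b,None,fx=5.2,fy=5.2,interpolation=3)
for n,i,x0,y0 in(('a',a,235,160),('b',b,265,125)):
    for k in range(0,150,10):
        cv2.line(i,(int(k*5.2),0),(int(k*5.2),6 if k%50 else 14),(0,255,255),1); cv2.line(i,(0,int(k*5.2)),(6,int(k*5.2)),(0,255,255),1)
        cv2.putText(i,str(x0+k),(int(k*5.2),18),0,.35,(0,255,255));cv2.putText(i,str(y0+k),(8,int(k*5.2)),0,.35,(0,255,255))
    i=i[:600]; cv2.imwrite(f'pics/crop{n}.png',i[:, :800])
```

```text
(no output)
```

View pics/cropa.png

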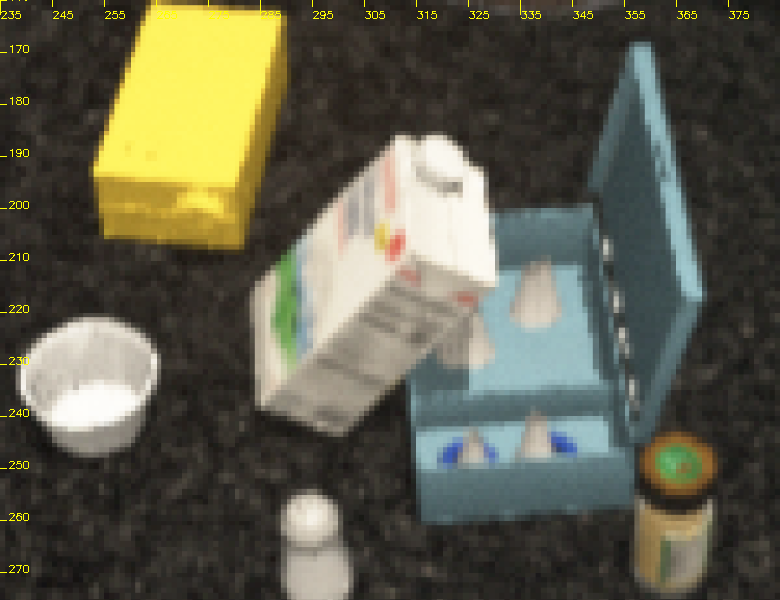

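View pics/cropb.png

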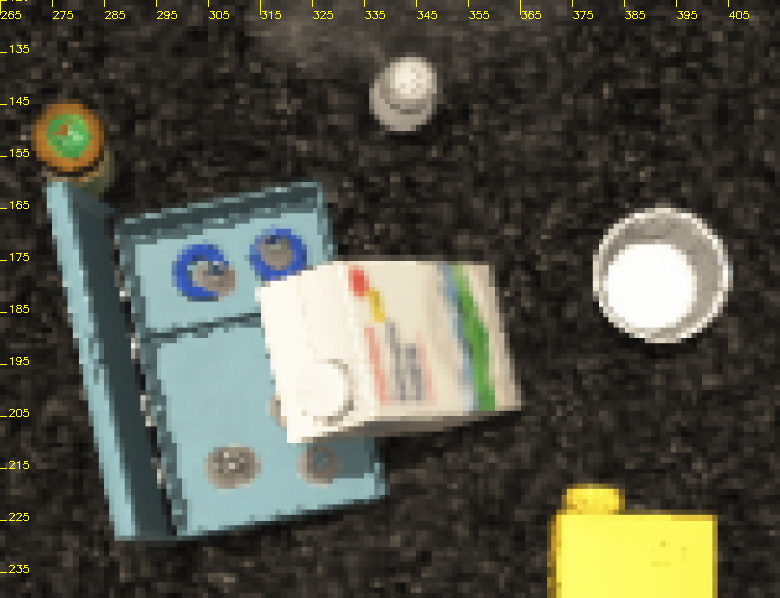

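The crops confirm that the white carton with red, green and blue print leans on the tin's front rim. The lid stands open on the left in the top view and the jar is by the lid's far corner.

Run:
```python
from h import *
S=load('side0');T=load('top0')
a=lambda u,v:(235+u/5.2,160+v/5.2); b=lambda u,v:(265+u/5.2,125+v/5.2)
print('tin front far/near',onz(T,b(322,183),56),onz(T,b(385,492),56),'back far/near',onz(T,b(118,222),56),onz(T,b(180,537),56))
print('tin side near bottom', onz(S,a(422,523),0),onz(S,a(632,503),0))
for n,p,q in(('top-x far',(400,262),(340,262)),):pass
print('top+x far',tri(S,a(495,285),T,b(255,288)),'top+x near',onz(T,b(290,442),135))
print('top-x far',tri(S,a(400,262),T,b(337,262)),'top-x near',onz(S,a(408,135),175))
print('bot-x far',tri(S,a(260,408),T,b(492,262)),'bot-x near',tri(S,a(250,297),T,b(520,408)))
print('bot+x far',onz(S,a(340,435),0))
print('lid edge near',tri(S,a(640,45),T,b(125,538)),'far',tri(S,a(700,297),T,b(58,182)))
print('cup',onz(T,b(662,275),48),'shaker',onz(T,b(410,80),90),onz(S,a(312,515),90),'jar',onz(T,b(68,135),105))
print('yellow',tri(S,a(148,5),T,b(550,515)))
```

```text
tin front far/near [585.1 -32.8  56. ] [392.  -65.8  56. ] back far/near [563.9  94.3  56. ] [367.8  60.3  56. ]
tin side near bottom [592.9 -24.7   0. ] [567.9 101.9   0. ]
top+x far [509.4  11.6 127.8] top+x near [417.   -7.7 135. ]
top-x far [519.5 -39.6 155. ] top-x near [435.7 -45.  175. ]
bot-x far [ 536.4 -134.6   30.3] bot-x near [ 444.3 -151.5   26.7]
bot+x far [530.2 -82.2   0. ]
lid edge near [360.5  88.6 188. ] far [563.9 125.5 190.3]
cup [ 523.  -242.5   48. ] shaker [641.  -87.5  90. ] [656.2 -79.5  90. ] jar [609.1 120.7 105. ]
yellow [ 374.1 -177.4  216.3]
```

Carton, tin and lid agree on yaw ≈ 100°, and the push direction is d = (0.175, -0.985). I'll move above the tin between lid and carton, with the fingers half open and lined up along the carton's width.

Request:
{"api": "play_rows", "payload": {
  "claw": [0.05,0.05,0.05,0.05,0.05],
  "translation": [
    [0.017,-0.045,0.002],
    [0.017,-0.045,0.002],
    [0.017,-0.045,0.002],
    [0.017,-0.045,0.002],
    [0.017,-0.045,0.002]
  ],
  "delta_rot": [
    [0,0,-0.0815],
    [0,0,-0.0815],
    [0,0,-0.0815],
    [0,0,-0.0815],
    [0,0,-0.0815]
  ]
}}

```text
t: 0.6
tool_pos: [339.4, 343.9, 241.2]
orientation: [-3.141, 0.0, 2.312]
ft_force: [0.9, -0.3, 0.3]
opening: 0.585
gripper_force: 0.0
```

Request:
{"api": "play_rows", "payload": {
  "claw": [0.05,0.05,0.05,0.05,0.05],
  "translation": [
    [0.017,-0.045,0.002],
    [0.017,-0.045,0.002],
    [0.017,-0.045,0.002],
    [0.017,-0.045,0.002],
    [0.017,-0.045,0.002]
  ],
  "delta_rot": [
    [0,0,-0.0815],
    [0,0,-0.0815],
    [0,0,-0.0815],
    [0,0,-0.0815],
    [0,0,-0.0815]
  ]
}}

```text
t: 1.1
tool_pos: [424.3, 119.0, 251.4]
orientation: [3.141, -0.0, 1.905]
ft_force: [2.3, 1.0, -0.2]
opening: 0.584
gripper_force: 0.0
```

Request:
{"api": "play_rows", "payload": {
  "claw": [0.05,0.05,0.05,0.05],
  "translation": [
    [0.017,-0.045,0.0],
    [0.017,-0.045,0.0],
    [0,0,0],
    [0,0,0]
  ],
  "delta_rot": [
    [0,0,-0.0815],
    [0,0,-0.0815],
    [0,0,0],
    [0,0,0]
  ]
}}

```text
t: 1.5
tool_pos: [458.1, 29.9, 251.1]
orientation: [-3.141, 0.0, 1.742]
ft_force: [-0.3, -0.6, -0.0]
opening: 0.584
gripper_force: 0.0
```

Tracking is good. Next I descend to z = 121, keeping clear of the lid and the carton.

Request:
{"api": "play_rows", "payload": {
  "claw": [0.05,0.05,0.05,0.05,0.05],
  "translation": [
    [0,0,-0.026],
    [0,0,-0.026],
    [0,0,-0.026],
    [0,0,-0.026],
    [0,0,-0.026]
  ],
  "delta_rot": [
    [0,0,0],
    [0,0,0],
    [0,0,0],
    [0,0,0],
    [0,0,0]
  ]
}}

```text
t: 2.0
tool_pos: [457.6, 32.8, 120.2]
orientation: [-3.141, -0.001, 1.748]
ft_force: [0.7, 0.8, 1.0]
opening: 0.585
gripper_force: 0.0
```

Run:
```python
from h import *
s=snap('side','side1');t=snap('top','top1');print(bot.sense()['ft_force'])
a=cv2.resize(s['pixels'][150:290,235:385],None,fx=2.66,fy=2.66,interpolation=3);b=cv2.resize(t['pixels'][110:250,265:415],None,fx=2.66,fy=2.66,interpolation=3)
cv2.imwrite('pics/d1.png',np.hstack([a,b])[:,:,::-1])
```

```text
[ 0.82210899  0.41450157 -0.21762749]
```

View pics/d1.png

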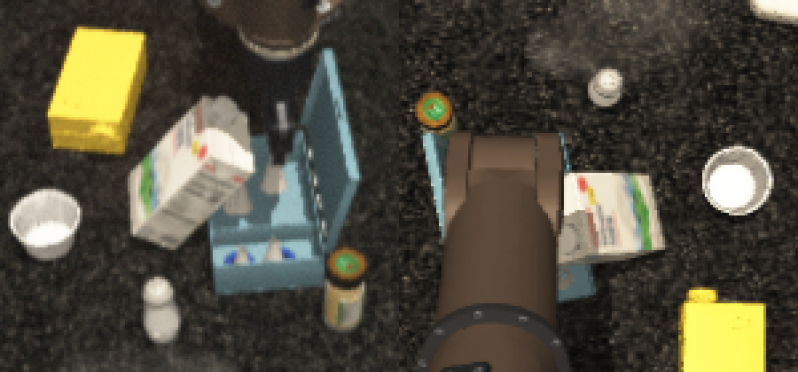

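The fingertip is at side-crop (280,150), between the lid and the carton, and nothing has been disturbed. Now I push slowly along d.

Request:
{"api": "play_rows", "payload": {
  "claw": [0.05,0.05,0.05,0.05,0.05],
  "translation": [
    [0.0009,-0.005,0],
    [0.0009,-0.005,0],
    [0.0009,-0.005,0],
    [0.0009,-0.005,0],
    [0.0009,-0.005,0]
  ],
  "delta_rot": [
    [0,0,0],
    [0,0,0],
    [0,0,0],
    [0,0,0],
    [0,0,0]
  ]
}}

```text
t: 2.6
tool_pos: [463.2, 5.8, 122.0]
orientation: [3.14, -0.0, 1.745]
ft_force: [-0.3, 2.1, 1.5]
opening: 0.589
gripper_force: 0.8
```

Request:
{"api": "play_rows", "payload": {
  "claw": [0.05,0.05,0.05,0.05,0.05],
  "translation": [
    [0.0007,-0.004,0],
    [0.0007,-0.004,0],
    [0.0007,-0.004,0.001],
    [0.0007,-0.004,0.001],
    [0.0007,-0.004,0.001]
  ],
  "delta_rot": [
    [0,0,0],
    [0,0,0],
    [0,0,0],
    [0,0,0],
    [0,0,0]
  ]
}}

```text
t: 3.1
tool_pos: [466.1, -14.5, 124.3]
orientation: [-3.141, 0.0, 1.744]
ft_force: [0.7, 0.1, -0.6]
opening: 0.583
gripper_force: 0.1
```

Request:
{"api": "play_rows", "payload": {
  "claw": [0.05,0.05,0.05,0.05,0.05],
  "translation": [
    [0.0004,-0.002,0],
    [0.0004,-0.002,0],
    [0.0004,-0.002,0],
    [0.0004,-0.002,0],
    [0.0004,-0.002,0]
  ],
  "delta_rot": [
    [0,0,0],
    [0,0,0],
    [0,0,0],
    [0,0,0],
    [0,0,0]
  ]
}}

```text
t: 3.6
tool_pos: [468.2, -24.1, 124.3]
orientation: [-3.142, -0.0, 1.745]
ft_force: [-0.6, -0.1, -0.1]
opening: 0.583
gripper_force: 0.0
```

Run:
```python
from h import *
s=snap('side','side2');t=snap('top','top2');print(bot.sense()['ft_force'])
a=cv2.resize(s['pixels'][150:290,235:385],None,fx=2.66,fy=2.66,interpolation=3);b=cv2.resize(t['pixels'][110:250,265:415],None,fx=2.66,fy=2.66,interpolation=3)
cv2.imwrite('pics/d2.png',np.hstack([a,b])[:,:,::-1])
```

```text
[-0.70193493 -0.28981613 -0.17463018]
```

View pics/d2.png

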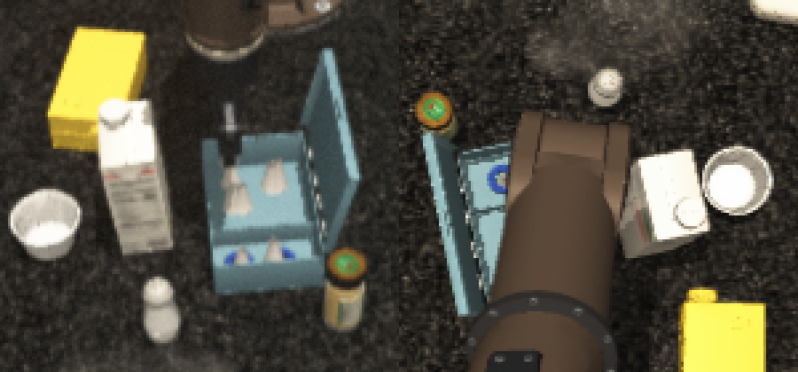

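The carton now stands upright at side-crop (135,180), and the cup, shaker and jar haven't moved. I'll rise straight up, let things settle, then check.

Request:
{"api": "play_rows", "payload": {
  "claw": [0.05,0.05,0.05,0.05,0.05],
  "translation": [
    [-0.001,0.005,0.015],
    [0,0,0.03],
    [0,0,0.03],
    [0,0,0.03],
    [0,0,0.03]
  ],
  "delta_rot": [
    [0,0,0],
    [0,0,0],
    [0,0,0],
    [0,0,0],
    [0,0,0]
  ]
}}

```text
t: 4.2
tool_pos: [466.9, -19.0, 260.5]
orientation: [-3.141, 0.0, 1.745]
ft_force: [1.2, 0.6, 0.2]
opening: 0.582
gripper_force: 0.0
```

Request:
{"api": "play_rows", "payload": {
  "claw": [0.05,0.05,0.05,0.05,0.05],
  "translation": [
    [-0.005,0.03,0],
    [-0.005,0.04,0],
    [-0.005,0.04,0],
    [-0.005,0.04,0],
    [-0.005,0.03,0]
  ],
  "delta_rot": [
    [0,0,0],
    [0,0,0],
    [0,0,0],
    [0,0,0],
    [0,0,0]
  ]
}}

```text
t: 4.7
tool_pos: [441.5, 163.7, 259.4]
orientation: [3.141, -0.001, 1.747]
ft_force: [0.1, -0.3, -0.3]
opening: 0.584
gripper_force: 0.0
```

Run:
```python
from h import *
s=snap('side','side3');t=snap('top','top3')
a=cv2.resize(s['pixels'][150:290,235:385],None,fx=2.66,fy=2.66,interpolation=3);b=cv2.resize(t['pixels'][110:250,265:415],None,fx=2.66,fy=2.66,interpolation=3)
cv2.imwrite('pics/d3.png',np.hstack([a,b])[:,:,::-1])
```

```text
(no output)
```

View pics/d3.png

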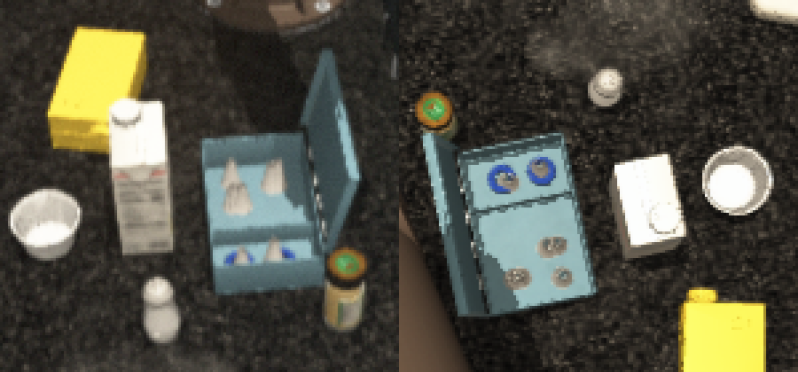

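The carton stands settled and upright, clear of the tin and the cup, and the lid is still open. I'm behind the lid now, so I'll descend there.

Request:
{"api": "play_rows", "payload": {
  "claw": [0.05,0.05,0.05,0.05,0.05],
  "translation": [
    [0,0,-0.022],
    [0,0,-0.022],
    [0,0,-0.022],
    [0,0,-0.022],
    [0,0,-0.022]
  ],
  "delta_rot": [
    [0,0,0],
    [0,0,0],
    [0,0,0],
    [0,0,0],
    [0,0,0]
  ]
}}

```text
t: 5.3
tool_pos: [442.3, 160.2, 148.5]
orientation: [3.141, 0.0, 1.744]
ft_force: [1.2, 0.3, 0.0]
opening: 0.59
gripper_force: 0.0
```

Request:
{"api": "play_rows", "payload": {
  "claw": [0.05,0.05,0.05,0.05,0.05],
  "translation": [
    [0.0018,-0.01,0],
    [0.0018,-0.01,0],
    [0.0018,-0.01,0],
    [0.0018,-0.01,0],
    [0.0018,-0.01,0]
  ],
  "delta_rot": [
    [0,0,0],
    [0,0,0],
    [0,0,0],
    [0,0,0],
    [0,0,0]
  ]
}}

```text
t: 5.8
tool_pos: [452.6, 110.6, 151.0]
orientation: [3.138, -0.001, 1.744]
ft_force: [-0.5, 1.1, 2.1]
opening: 0.585
gripper_force: 0.0
```

Request:
{"api": "play_rows", "payload": {
  "claw": [0.05,0.05,0.05,0.05,0.05],
  "translation": [
    [0.0018,-0.01,0],
    [0.0018,-0.01,0],
    [0.0018,-0.01,0],
    [0.0018,-0.01,0],
    [0.0018,-0.01,0]
  ],
  "delta_rot": [
    [0,0,0],
    [0,0,0],
    [0,0,0],
    [0,0,0],
    [0,0,0]
  ]
}}

```text
t: 6.3
tool_pos: [460.0, 60.1, 149.2]
orientation: [-3.141, 0.0, 1.745]
ft_force: [-0.4, 0.4, -1.3]
opening: 0.584
gripper_force: 0.3
```

Request:
{"api": "play_rows", "payload": {
  "claw": [0.05,0.05,0.05,0.05,0.05],
  "translation": [
    [0.0015,-0.008,0],
    [0.0015,-0.008,0],
    [0.0015,-0.008,0],
    [0.0015,-0.008,0],
    [0.0015,-0.008,0]
  ],
  "delta_rot": [
    [0,0,0],
    [0,0,0],
    [0,0,0],
    [0,0,0],
    [0,0,0]
  ]
}}

```text
t: 6.8
tool_pos: [467.8, 20.4, 149.3]
orientation: [3.142, 0.0, 1.745]
ft_force: [-0.3, -0.7, 0.5]
opening: 0.588
gripper_force: 0.1
```

Request:
{"api": "play_rows", "payload": {
  "claw": [0.05,0.05,0.05,0.05,0.05],
  "translation": [
    [0,0,0.01],
    [0,0,0.02],
    [0,0,0.03],
    [0,0,0.03],
    [0,0,0.03]
  ],
  "delta_rot": [
    [0,0,0],
    [0,0,0],
    [0,0,0],
    [0,0,0],
    [0,0,0]
  ]
}}

```text
t: 7.3
tool_pos: [467.5, 21.0, 271.3]
orientation: [3.141, 0.0, 1.745]
ft_force: [0.3, 0.9, -0.6]
opening: 0.584
gripper_force: 0.0
```

Request:
{"api": "play_rows", "payload": {
  "claw": [0.05,0.05,0.05,0.05,0.05],
  "translation": [
    [-0.008,0.045,0],
    [-0.008,0.045,0],
    [-0.008,0.045,0],
    [-0.008,0.045,0],
    [-0.008,0.045,0]
  ],
  "delta_rot": [
    [0,0,0],
    [0,0,0],
    [0,0,0],
    [0,0,0],
    [0,0,0]
  ]
}}

```text
t: 7.8
tool_pos: [427.0, 247.9, 270.4]
orientation: [3.141, -0.001, 1.745]
ft_force: [2.6, 0.9, 0.4]
opening: 0.587
gripper_force: 0.0
```

Run:
```python
from h import *
s=snap('side','side4');t=snap('top','top4')
a=cv2.resize(s['pixels'][150:290,235:385],None,fx=2.66,fy=2.66,interpolation=3);b=cv2.resize(t['pixels'][110:250,265:415],None,fx=2.66,fy=2.66,interpolation=3)
cv2.imwrite('pics/d4.png',np.hstack([a,b])[:,:,::-1])
```

```text
(no output)
```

View pics/d4.png

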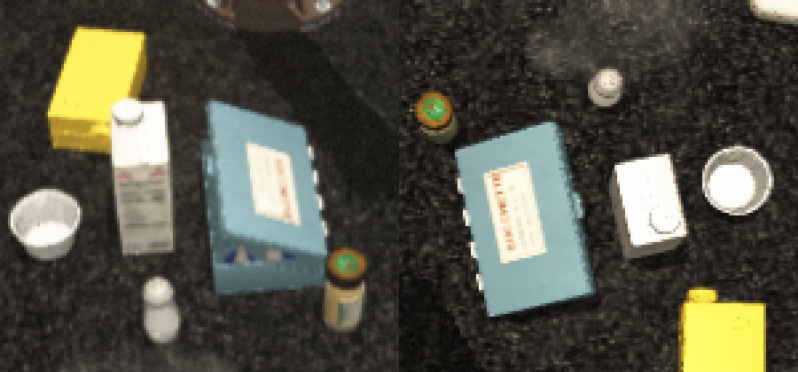

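The lid is most of the way down with a gap still showing at side-crop (260,250), so it is either still falling or stuck. I'll wait and compare numerically.

Request:
{"api": "play_rows", "payload": {
  "claw": [0.05,0.05,0.05,0.05,0.05],
  "translation": [
    [0,0,0],
    [0,0,0],
    [0,0,0],
    [0,0,0],
    [0,0,0]
  ],
  "delta_rot": [
    [0,0,0],
    [0,0,0],
    [0,0,0],
    [0,0,0],
    [0,0,0]
  ]
}}

```text
t: 8.4
tool_pos: [428.0, 245.3, 269.5]
orientation: [3.141, -0.0, 1.743]
ft_force: [-0.6, -1.0, 0.3]
opening: 0.586
gripper_force: 0.0
```

Request:
{"api": "play_rows", "payload": {
  "claw": [0.05,0.05,0.05,0.05,0.05],
  "translation": [
    [0,0,0],
    [0,0,0],
    [0,0,0],
    [0,0,0],
    [0,0,0]
  ],
  "delta_rot": [
    [0,0,0],
    [0,0,0],
    [0,0,0],
    [0,0,0],
    [0,0,0]
  ]
}}

```text
t: 8.9
tool_pos: [427.7, 246.0, 269.3]
orientation: [3.142, 0.0, 1.745]
ft_force: [0.0, -0.2, -0.7]
opening: 0.585
gripper_force: 0.0
```

Run:
```python
from h import *
o=load('side4');s=snap('side','side5');t=snap('top','top5')
d=cv2.absdiff(o['pixels'],s['pixels'])[190:270,310:362].max(2);print((d>40).sum())
a=cv2.resize(s['pixels'][150:290,235:385],None,fx=2.66,fy=2.66,interpolation=3);b=cv2.resize(t['pixels'][110:250,265:415],None,fx=2.66,fy=2.66,interpolation=3)
cv2.imwrite('pics/d5.png',np.hstack([a,b])[:,:,::-1])
```

```text
1288
```

View pics/d5.png

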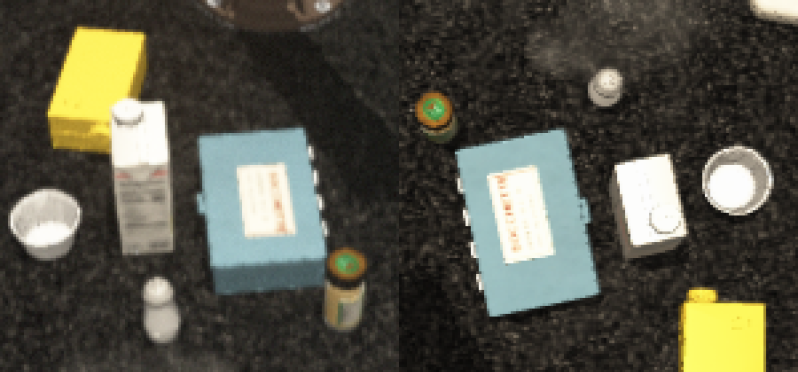

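The lid looks shut, with its front edge flush at side-crop (200,135)–(213,268). I'll check the edge height by triangulation and rest a moment before handing in.

Request:
{"api": "play_rows", "payload": {
  "claw": [0.05,0.05,0.05],
  "translation": [
    [0,0,0],
    [0,0,0],
    [0,0,0]
  ],
  "delta_rot": [
    [0,0,0],
    [0,0,0],
    [0,0,0]
  ]
}}

```text
t: 9.3
tool_pos: [427.7, 246.0, 269.3]
orientation: [3.142, 0.0, 1.745]
ft_force: [0.5, 0.2, 1.3]
opening: 0.587
gripper_force: 0.0
```

Run:
```python
from h import *
o=load('side5');s=snap('side','side6');t=load('top5')
print((cv2.absdiff(o['pixels'],s['pixels'])[190:270,310:362].max(2)>40).sum())
print(tri(s,(310.2,200.8),t,(339.1,220.2)),tri(s,(315,250.8),t,(327.4,158.9)))
```

```text
0
[390.  -64.6  55.9] [590.6 -31.4  47.8]
```

The lid edge is at about 50–56 mm, which matches a shut lid, and nothing is moving any more.

```bash
python3 -c "
from station import bot
print(bot.hand_in())"
```

```text
the job is handed in; nothing more can be done
None
```

The carton was pushed upright and stands beside the tin, the lid was then pushed shut, the jar, shaker and cup look undisturbed, the arm is clear, and the job is handed in; the hand-in returned no verdict.

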